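Slide the lunch tub home between the posts of its parking bay

ROBOT

A 6-joint arm with a two-finger parallel gripper is mounted at the origin on the work surface; the furniture and walls round the work are solid. World frame = base frame: x ahead of the robot, y to its left, z up, the work surface at z = 0. Lengths are in m, angles in rad, forces in N, time in s.
With the tool pointing down it reaches from about 0.325 to 0.85 m from the base axis. Payload 4.4 kg.
Tool frame: the origin (TCP) lies midway between the tips of the shut fingers; the grasp point (between the pads) lies bot.hold_point_z behind it (bot.hold_point_z is the distance from the TCP to the grasp point, in m); z points along the fingers, y is the line along which they close (so a half turn about z gives the same grasp; the last joint's range is limited). The gripper opens to 94 mm and grips with 3 to 60 N. Pads are 16 mm wide; open, the fingers measure 119 mm over their backs; the gripper's body (75 mm by 177 mm) begins 78 mm behind the grasp point.
Start: joints at [-1.308, 0.207, 1.542, -0, 1.393, -0.15], TCP at [0.231, -0.526, 0.205] pointing down, gripper open.
Joint ranges: [-2.73, 2.73], [-0.86, 2.22], [0.23, 2.46], [-1.11, 4.25], [0.08, 2.63], [-2.82, 2.82]. Speed limits (rad/s): [2.79, 2.79, 3.14, 3.14, 3.14, 3.14].

INTERFACE

Orientations are given as [roll, pitch, yaw] about the fixed x, y, z axes, in that order (R = Rz(yaw) Ry(pitch) Rx(roll)).
In Python, from bench import telemetry, cams, order, nets, bot gives the robot as it stands.
- The arm moves only by the tool arm_command, never from a script. Its argument "motion" is a list of rows, each an object of numbers: "ax", "ay", "az": the turn, a rotation vector about the tool's x, y, z in degrees; "dx", "dy", "dz": the shift along the tool's x, y, z in mm; "fingers": the closure, from 0 (fully open) to 1 (shut). In form: [{"ax": .., "ay": .., "az": .., "dx": .., "dy": .., "dz": .., "fingers": ..}, ...]. A call has 1 to 12 rows; each row shifts and turns the commanded pose from where the row before left it, along the tool's axes as they then stand; what a row does not reach is not made up. A row lasts 1/12 s, in which the tool goes at most 41.7 mm and 7.16 degrees, less where a joint would pass 70% of its speed; a pose out of reach is approached as far as the arm can. A call is refused whole if a number of a shift passes 41.7 or a number of a turn 7.16, either way. A call with a gripper value outside its range is refused whole. The fingers move at their own pace and stop on an object; "force" is the grip in N (left out, the last holds). Time passes only in rows, so rows that do not move let the fingers close. It gives the time, the measured TCP pose, the force, the opening and the grip force at its end, in the units of the state.
- telemetry.state(): the state, without advancing time (a new reading comes with each control period).
- cams.grab_frame(name): name is "scene" or "side" or "wrist"; returns a dict with "image" (400x640x3 uint8, red, green, blue), "z_map" (400x640 float32, m along the optical axis (not along the pixel's ray), 0 where there is no reading), "intrinsics" (3x3 intrinsics, pixels), "R" (3x3) and "t" (3): a world point X has camera coordinates R X + t; the wrist camera has in their place "tool_from_camera" (4x4, takes a point from camera to tool coordinates, whose origin is the TCP and whose axes are the flange's). Camera axes: x right, y down, z forward; pixel columns grow to the right and rows downward; lengths in m; the calibration is good to about 2 mm. A picture is of the moment at which its call begins: read the wrist's pose just before it.
- order.hand_in(): hands the job in; it is judged then, once.
Trained networks look in a picture, given as the dict that the camera call returned (one of the last four; its "shot" number tells which), for a name from the list of things; names that differ only in an ending like _2 or _b are one class to them, and where a whole thing is asked for, a point or a joint stands for the part that bears it (a point fixed in the world has none). Each returns a list of dicts, best first, with "score" (0 to 1); they miss things now and then, are a little off and sometimes report something else, mostly with a low value. They report only what shows in the picture. A call takes as long as a camera call.
- nets.trace(picture, name): "pixels" (400x640 bool, what is visible of it).
- nets.spot_point(picture, name): "centre" ([x, y, z] in m, in world coordinates, good to about 4 mm: a listed point, or the origin of a listed thing).
The state is a dict: "time": time; "joint_positions": joint angles; "joint_vel": joint speeds; "joint_efforts": joint torques, N m; "tool_pos": TCP position; "tcp_rot": TCP orientation; "ft_force": force on the tool from outside, world axes, zero at the start; "moment": the same for the moment, N m; "grip_width": finger opening in m; "gripper_force": force on a finger pad.
Only numpy, scipy, OpenCV 4.12 (cv2) and the standard library are available. Lean on these libraries where they do the work, as an engineer would, in place of code of your own. Each camera call takes 0.05 s, during which the arm holds its last target. There are 200 camera calls.

TASK

Park the closed lunch tub in its wooden bay: push it lengthwise along the worktop, through the narrow opening between the two posts, until its front end rests squarely against the stop block behind them. Push gently, with the fingers only, and do not ram the posts or the stop: it must stay flat on the worktop, never lifted or tipped. Leave everything else standing where it is, and draw the hand away at the end.

Things in the scene. Friction and masses are not known exactly. Their poses are not given: they have to be found in the camera images.
- tub: closed lunch tub, cream lid (fixed on) on a red body, loose, about 0.3 kg: 106 mm wide (own x), 174 mm long (own y), 46 mm high. The lid (36 to 46 mm up) overhangs the body by 3 mm, so pushing fingers meet its edge; corners are rounded, flat part of each short end about 70 mm, of each long side about 135 mm. Origin: centre of its underside. Starts left of the bay, long axis roughly along world y
- bay: wooden bay fixed to the worktop. Origin: on the worktop, midway between two round posts (28 mm across, 60 mm high, centres at own x = +-72 mm, so 116 mm clear between them). Tub enters from the own +y side (robot's left), going to -y. Behind each post a small screwed foot to y = -45 mm. Stop block: its face at y = -130 mm, 80 mm wide, 45 mm high. Tub home: centre at y = -43 mm
- wall_corner (a point): foot of the vertical edge of the solid wall at the left back: the wall fills everything with larger x and larger y than this point, from the worktop to the ceiling
- spice_jar: glass spice jar with a dark lid, 41 mm across and 105 mm high, loose bystander; origin at the centre of its underside
- salt: salt shaker, 44 mm across and 90 mm high, loose bystander; origin at the centre of its underside
- timer: round egg timer, 64 mm across and 53 mm high, loose bystander; origin at the centre of its underside
- onion: onion, 68 mm across and 72 mm high, loose bystander; origin at the centre of its underside
- mug: mug with dots, 78 mm across (114 mm over the handle) and 93 mm high, loose bystander; origin near the middle of its underside

How it is judged:
At the end, for the whole second after the job is handed in: The tub lies flat and still in the bay, lengthwise between the posts, its front end within 8 mm of the stop block, within 25 mm sideways of the bay's middle and within 0.15 rad of the bay's direction (y of tub in the frame of bay between -0.055 and -0.035 m and x of tub in the frame of bay between -0.025 and 0.025 m and angle between the y axis of tub and the y axis of bay, either way round below 0.15 rad and height (world z) of tub below 0.008 m and angle between tub's own z axis and vertical below 0.08 rad and linear speed of tub below 0.01 m/s); the robot touches nothing.
It fails at once if the tub is lifted off the worktop (height (world z) of tub above 0.015 m).
It fails at once if the tub is tipped (angle between tub's own z axis and vertical above 0.2 rad).
It fails at once if the tub is rammed against the posts or the stop block with more than 45 N (contact force between tub and bay above 45 N).
It fails at once if a bystander is moved by more than 25 mm or tipped over (distance of any of spice_jar, salt, timer, onion, mug from where it was at the start of the episode above 0.025 m or angle between any of spice_jar, salt, timer, onion, mug's own z axis and vertical above 0.5 rad).
It also fails if it takes over 48 s, if anything falls off the work surface, if the arm or the gripper's body presses on something with over 40 N, if the wrist force passes 120 N, or if a joint passes its speed limit or range.

## Working session

There is one attempt and no reset: what is moved stays moved. The work goes in short steps, Python scripts to look and compute and a tool call to move; the robot and the scene stay as the last step left them, time stands still between calls to the robot, and variables do not carry over. Pictures are saved under pics/ and viewed, at most 10 in all, crops included, and the job is handed in when it is done.

Besides the shell and the picture viewer there is one more tool, called after "Request:" as name(argument=value, ...) on one line, values as JSON. arm_command: Moves the arm, as the interface text tells. Its arguments: {"type":"object","properties":{"motion":{"type":"array"},"force":{"type":"number"}},"required":["motion"]}

```bash
mkdir -p pics; cat > h.py <<'E'
import numpy as np, cv2
from bench import telemetry, cams, order, nets, bot
def pts(f,mask=None):
    z=f["z_map"]; m=z>0
    if mask is not None: m&=mask
    v,u=np.nonzero(m); d=z[v,u]; K=f["intrinsics"]
    c=np.stack([(u-K[0,2])/K[0,0]*d,(v-K[1,2])/K[1,1]*d,d],1)
    return (c-f["t"])@f["R"]
def tub(f):
    r=nets.trace(f,"tub")
    if not r: return None
    m=cv2.erode(r[0]["pixels"].astype(np.uint8),np.ones((3,3)))>0
    p=pts(f,m); p=p[(p[:,2]>.038)&(p[:,2]<.054)]
    c,s,a=cv2.minAreaRect((p[:,:2]*1000).astype(np.float32))
    b=cv2.boxPoints((c,s,a)); e=max([b[1]-b[0],b[2]-b[1]],key=np.linalg.norm); e=e*np.sign(e[1])
    return r[0]["score"],len(p),np.round(c,1),np.round(s,1),round(float(np.arctan2(-e[0],e[1])),3)
E
python3 - <<'E'
from h import *
s=telemetry.state(); print(s["time"],s["tool_pos"],s["tcp_rot"],s["grip_width"],bot.hold_point_z)
for n in ("scene","side"):
    f=cams.grab_frame(n); cv2.imwrite(f"pics/{n}0.png",f["image"][:,:,::-1])
    print(n,"cam pos",-f["R"].T@f["t"]); 
    for o in "tub bay wall_corner spice_jar salt timer onion mug".split():
        print(o,[(np.round(r["centre"],3).tolist(),round(r["score"],2)) for r in nets.spot_point(f,o)[:2]])
    print(tub(f))
    r=nets.trace(f,"bay")
    if r:
        p=pts(f,r[0]["pixels"]); q=p[(p[:,2]>.055)&(p[:,2]<.066)]; print("post tops",len(q))
        if len(q)>10:
            _,l,c=cv2.kmeans(q[:,:2].astype(np.float32),2,None,(3,50,1e-5),5,0); print(c,[ (cv2.minEnclosingCircle((q[l[:,0]==i,:2]*1000).astype(np.float32))) for i in (0,1)])
        q=p[(p[:,2]>.039)&(p[:,2]<.05)]; print("stop top",len(q)); 
        if len(q)>10: print(np.percentile(q,[2,50,98],axis=0).round(3).tolist())
E
```

```text
0.0 [ 0.23097987 -0.52568979  0.20430512] [-3.13937151e+00 -3.42914830e-04  4.13782345e-01] 0.09389404449980329 0.0188
scene cam pos [-0.10907296  1.04259862  1.38127947]
tub [([0.436, 0.245, -0.001], 0.79)]
bay []
wall_corner [([0.429, -0.142, 0.001], 0.29)]
spice_jar [([0.651, 0.209, 0.0], 0.71)]
salt [([0.515, -0.248, 0.002], 0.66), ([0.648, 0.271, 0.0], 0.49)]
timer [([0.513, -0.249, 0.0], 0.77)]
onion []
mug [([0.394, -0.314, 0.001], 0.7)]
(0.68, 1332, array([435.7, 249.2]), array([173.3, 103.3]), -0.189)
post tops 57
[[0.3279905  0.10186549]
 [0.47114322 0.10978242]] [((329.1131896972656, 101.44522857666016), 13.219446182250977), ((470.67230224609375, 111.19449615478516), 12.835368156433105)]
stop top 129
[[0.318, -0.045, 0.039], [0.404, -0.03, 0.044], [0.472, 0.117, 0.049]]
side cam pos [-0.5753285   0.09548714  0.9759619 ]
tub [([0.441, 0.242, 0.001], 0.75)]
bay [([0.4, 0.105, -0.0], 0.55)]
wall_corner [([0.462, 0.476, 0.002], 0.74)]
spice_jar [([0.654, 0.206, 0.004], 0.95), ([0.647, 0.272, -0.003], 0.74)]
salt [([0.648, 0.271, -0.002], 0.79), ([0.425, -0.142, -0.005], 0.62)]
timer [([0.51, -0.25, 0.006], 0.9)]
onion [([0.426, -0.144, -0.003], 0.8)]
mug [([0.396, -0.315, -0.004], 0.74)]
(0.85, 1596, array([433.8, 246.4]), array([164.6, 102.7]), -0.208)
post tops 45
[[0.32748187 0.10552596]
 [0.32106936 0.09706803]] [((327.8630676269531, 105.84817504882812), 8.757760047912598), ((319.68060302734375, 96.00084686279297), 7.32158088684082)]
stop top 35
[[0.314, 0.088, 0.039], [0.318, 0.099, 0.046], [0.328, 0.113, 0.05]]
```

```bash
ls; python3 -c "
import cv2,numpy as np
a=[cv2.imread(f'pics/{n}0.png') for n in('scene','side')]
cv2.imwrite('pics/both.png',cv2.resize(np.vstack(a),(480,600)))"
```

```text
h.py
pics
```

View pics/scene0.png

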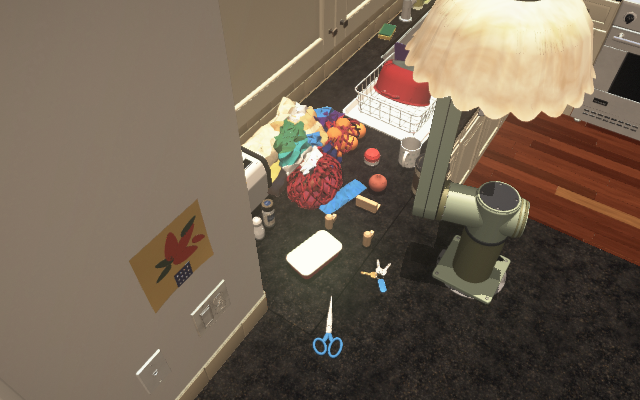

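View pics/side0.png

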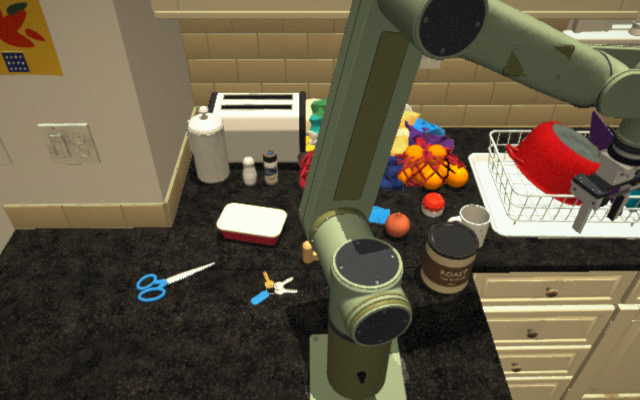

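Pictures: the tub is at (315,253) in scene, the posts at (330,220) and (368,238), the stop at (368,204), and the bystanders are well off to the sides. I'll refine the bay fit and check for obstacles along the arc to the tub.

```bash
python3 - <<'E'
from h import *
P=[]
for n in ("scene","side"):
    f=cams.grab_frame(n); p=pts(f); P.append(p)
    r=nets.trace(f,"bay"); 
    if r:
        q=pts(f,r[0]["pixels"]); q=q[(q[:,2]>.042)&(q[:,2]<.048)&(q[:,1]<.03)]
        if len(q)>10: print(n,"stop",cv2.minAreaRect((q[:,:2]*1000).astype(np.float32)), q[:,:2].mean(0))
p=np.vstack(P)
r=np.hypot(p[:,0],p[:,1]); a=np.degrees(np.arctan2(p[:,1],p[:,0]))
for lo in range(-75,55,10):
    print(lo,[ (round(float(np.percentile(z,98)),2) if len(z)>5 else None) for z in [p[(a>=lo)&(a<lo+10)&(r>=x)&(r<x+.05),2] for x in np.arange(.4,.8,.05)]])
E
```

```text
-75 [0.62, 0.57, 0.48, 0.43, 0.35, None, 0.0, 0.0]
-65 [0.63, 0.61, 0.6, 0.57, 0.0, 0.01, 0.03, 0.04]
-55 [0.13, 0.0, 0.0, 0.03, 0.14, 0.14, 0.22, 0.23]
-45 [0.13, 0.09, 0.09, 0.09, 0.14, 0.14, 0.53, 0.55]
-35 [0.01, 0.08, 0.05, 0.05, 0.01, 0.59, 0.56, 0.52]
-25 [0.07, 0.06, 0.04, 0.05, 0.64, 0.61, 0.13, 0.17]
-15 [0.05, 0.03, 0.11, 0.61, 0.69, 0.19, 0.22, 0.19]
-5 [0.05, 0.02, 0.14, 0.18, 0.73, 0.25, 0.26, 0.18]
5 [0.01, 0.06, 0.12, 0.15, 0.78, 0.52, 0.23, 0.19]
15 [0.05, 0.05, 0.05, 0.01, 0.81, 0.83, 0.16, 0.19]
25 [0.05, 0.05, 0.05, 0.05, 0.01, 0.85, 0.55, 0.52]
35 [0.01, 0.05, 0.05, 0.05, 0.01, 0.59, 0.57, 0.55]
45 [0.01, 0.01, 0.01, 0.01, 0.01, 0.97, 1.0, 1.03]
```

Request:
arm_command(motion=[{"dz": -30, "dy": -20}, {"dz": -30, "dy": -20}, {"dz": -20, "dy": -20}, {"dx": 40, "az": -4.5}, {"dx": 40, "az": -4.5}, {"dx": 40, "az": -4.5}, {"dx": 40, "az": -4.5}, {"dx": 40, "az": -4.5}, {"dx": 40, "az": -4.5}, {"dx": 40, "az": -4.5}, {"dx": 40, "az": -4.5}, {"dx": 40, "az": -4.5}])

```text
invalid input at $.motion[0]: expected keys ax, ay, az, dx, dy, dz, fingers
```

Request:
arm_command(motion=[{"dx": 40, "az": -4.5}, {"dx": 40, "az": -4.5}, {"dx": 40, "az": -4.5}, {"dx": 40, "az": -4.5}, {"dx": 40, "az": -4.5}, {"dx": 40, "az": -4.5}, {"dx": 40, "az": -4.5}, {"dx": 40, "az": -4.5}, {"dx": 40, "az": -4.5}, {"dx": 40, "az": -4.5}, {"dx": 0, "az": -7}, {"dx": 0, "az": -7}])

```text
invalid input at $.motion[0]: expected keys ax, ay, az, dx, dy, dz, fingers
```

```bash
cat >> h.py <<'E'
from scipy.spatial.transform import Rotation as Ro
def wrist():
    s=telemetry.state(); f=cams.grab_frame("wrist")
    T=np.eye(4); T[:3,:3]=Ro.from_euler("xyz",s["tcp_rot"]).as_matrix(); T[:3,3]=s["tool_pos"]
    W=np.linalg.inv(T@f["tool_from_camera"]); f["R"],f["t"]=W[:3,:3],W[:3,3]   # for own use
    return s,f
def delta(s,x,y,z,yaw):
    R=Ro.from_euler("xyz",s["tcp_rot"]); G=Ro.from_euler("xyz",[np.pi,0,yaw])
    print("pos",np.round(s["tool_pos"]*1000,1),"yaw",round(s["tcp_rot"][2],3),"-> d mm",np.round(R.inv().apply(np.array([x,y,z])-s["tool_pos"])*1000,1),"turn deg",np.round((R.inv()*G).as_rotvec(degrees=True),1))
E
python3 - <<'E'
from h import *
s,f=wrist(); cv2.imwrite("pics/w1.png",f["image"][:,:,::-1])
print(s["time"],s["tool_pos"],s["tcp_rot"],s["joint_positions"])
print(tub(f))
r=nets.trace(f,"bay"); print([ (x["score"],x["pixels"].sum()) for x in r],nets.spot_point(f,"bay"))
if r:
    p=pts(f,r[0]["pixels"]); q=p[(p[:,2]>.056)&(p[:,2]<.066)]
    _,l,c=cv2.kmeans(q[:,:2].astype(np.float32),2,None,(3,50,1e-5),5,0); print([cv2.minEnclosingCircle((q[l[:,0]==i,:2]*1000).astype(np.float32)) for i in (0,1)])
    q=p[(p[:,2]>.04)&(p[:,2]<.05)&(p[:,1]<.04)]
    if len(q)>10: print("stop",cv2.minAreaRect((q[:,:2]*1000).astype(np.float32)))
E
```

```text
1.3 [ 0.23119811 -0.52649189  0.20545472] [ 3.14154999e+00 -2.07137888e-06  4.13842438e-01] [-1.30749954e+00  2.06592802e-01  1.54149167e+00  8.58140679e-06
  1.39346631e+00 -1.50547164e-01]
None
[] []
```

View pics/w1.png

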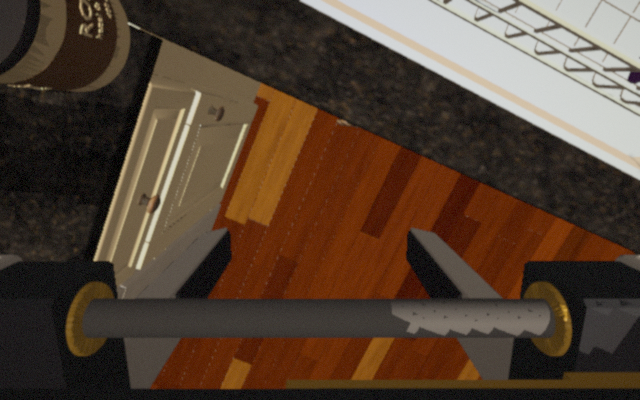

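The call was refused because every key must be given in each row. The picture shows only the start view: the floor, with the fingers at (215,240) and (425,240).

Request:
arm_command(motion=[{"ax": 0, "ay": 0, "az": 0, "dx": 0, "dy": -20, "dz": -30, "fingers": 0}, {"ax": 0, "ay": 0, "az": 0, "dx": 0, "dy": -20, "dz": -30, "fingers": 0}, {"ax": 0, "ay": 0, "az": 0, "dx": 0, "dy": -20, "dz": -20, "fingers": 0}, {"ax": 0, "ay": 0, "az": -4.5, "dx": 40, "dy": 0, "dz": 0, "fingers": 0}, {"ax": 0, "ay": 0, "az": -4.5, "dx": 40, "dy": 0, "dz": 0, "fingers": 0}, {"ax": 0, "ay": 0, "az": -4.5, "dx": 40, "dy": 0, "dz": 0, "fingers": 0}, {"ax": 0, "ay": 0, "az": -4.5, "dx": 40, "dy": 0, "dz": 0, "fingers": 0}, {"ax": 0, "ay": 0, "az": -4.5, "dx": 40, "dy": 0, "dz": 0, "fingers": 0}, {"ax": 0, "ay": 0, "az": -4.5, "dx": 40, "dy": 0, "dz": 0, "fingers": 0}, {"ax": 0, "ay": 0, "az": -4.5, "dx": 40, "dy": 0, "dz": 0, "fingers": 0}, {"ax": 0, "ay": 0, "az": -4.5, "dx": 40, "dy": 0, "dz": 0, "fingers": 0}, {"ax": 0, "ay": 0, "az": -4.5, "dx": 40, "dy": 0, "dz": 0, "fingers": 0}])

```text
time: 2.5
tool_pos: [0.4715, -0.2354, 0.2855]
tcp_rot: [3.141, 0.0, 1.124]
ft_force: [0.2, -0.5, 0.3]
grip_width: 0.0939
gripper_force: 0.0
```

Request:
arm_command(motion=[{"ax": 0, "ay": 0, "az": -4.5, "dx": 40, "dy": 0, "dz": 0, "fingers": 0}, {"ax": 0, "ay": 0, "az": -4.5, "dx": 40, "dy": 0, "dz": 0, "fingers": 0}, {"ax": 0, "ay": 0, "az": -4.5, "dx": 40, "dy": 0, "dz": 0, "fingers": 0}, {"ax": 0, "ay": 0, "az": -4.5, "dx": 40, "dy": 0, "dz": 0, "fingers": 0}, {"ax": 0, "ay": 0, "az": -4.5, "dx": 40, "dy": 0, "dz": 0, "fingers": 0}, {"ax": 0, "ay": 0, "az": -4.5, "dx": 40, "dy": 0, "dz": 0, "fingers": 0}, {"ax": 0, "ay": 0, "az": -4.5, "dx": 40, "dy": 0, "dz": 0, "fingers": 0}, {"ax": 0, "ay": 0, "az": -4.5, "dx": 40, "dy": 0, "dz": 0, "fingers": 0}, {"ax": 0, "ay": 0, "az": -7, "dx": 0, "dy": 0, "dz": 0, "fingers": 0}, {"ax": 0, "ay": 0, "az": -7, "dx": 0, "dy": 0, "dz": 0, "fingers": 0}, {"ax": 0, "ay": 0, "az": -7, "dx": 0, "dy": 0, "dz": 0, "fingers": 0}, {"ax": 0, "ay": 0, "az": 0, "dx": 0, "dy": 0, "dz": 0, "fingers": 0}])

```text
time: 3.5
tool_pos: [0.5251, 0.0737, 0.2855]
tcp_rot: [-3.142, 0.0, 2.119]
ft_force: [0.1, -0.1, -0.9]
grip_width: 0.0941
gripper_force: 0.0
```

```bash
cat > look.py <<'E'
from h import *
import sys
s,f=wrist(); cv2.imwrite(sys.argv[1],f["image"][:,:,::-1])
print(s["time"],s["tool_pos"],s["tcp_rot"],s["ft_force"],s["joint_positions"].round(2))
print(tub(f))
r=nets.trace(f,"bay"); print([ (x["score"],x["pixels"].sum()) for x in r],nets.spot_point(f,"bay"))
if r:
    p=pts(f,r[0]["pixels"]); q=p[(p[:,2]>.056)&(p[:,2]<.066)]
    if len(q)>20:
        _,l,c=cv2.kmeans(q[:,:2].astype(np.float32),2,None,(3,50,1e-5),5,0); print([cv2.minEnclosingCircle((q[l[:,0]==i,:2]*1000).astype(np.float32)) for i in (0,1)])
    q=p[(p[:,2]>.04)&(p[:,2]<.05)&(p[:,1]<.04)]
    if len(q)>10: print("stop",cv2.minAreaRect((q[:,:2]*1000).astype(np.float32)))
E
python3 look.py pics/w2.png
```

```text
3.5 [0.52509541 0.07367579 0.28546107] [-3.14155830e+00  2.40498093e-05  2.11855514e+00] [ 0.12098555 -0.09195459 -0.85635921] [-0.02  0.06  1.54 -0.    1.54 -0.57]
(0.56, 7526, array([454.3, 203.8]), array([157.4,  86.6]), -1.021)
[(0.97, np.int64(4332))] []
[((330.4105224609375, 99.34318542480469), 11.973626136779785), ((473.03350830078125, 107.62461853027344), 12.387101173400879)]
stop ((409.65179443359375, -34.68809127807617), (79.69353485107422, 19.022531509399414), 2.1413562297821045)
```

View pics/w2.png

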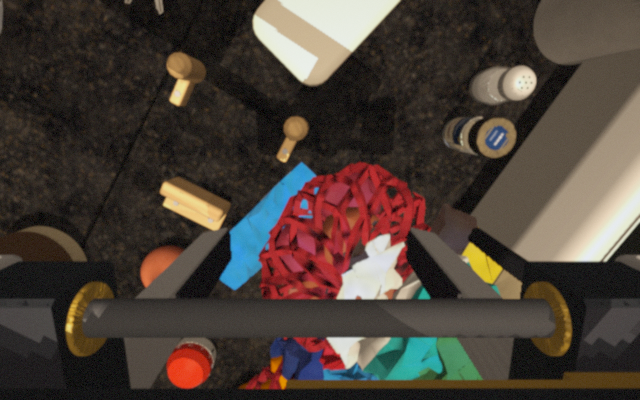

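The picture shows the stop at (195,203), the posts at (182,68) and (293,128), and the tub cut off at the top. Bay fit: origin (0.401, 0.105), yaw 0.055. The tub is at (0.437, 0.247) with yaw -0.19. I'll first square it up by pushing its +x side with both fingertips.

```bash
python3 - <<'E'
from h import *
delta(telemetry.state(),.523,.246,.12,2.95)
p=np.vstack([pts(cams.grab_frame(n)) for n in("scene","side")])
m=(p[:,0]>.44)&(p[:,0]<.60)&(p[:,1]>.1)&(p[:,1]<.38)&(p[:,2]>.055)&(p[:,2]<.2); q=p[m]; print(len(q)); 
if len(q): print(np.round(q[np.argsort(-q[:,1])][:40:3],3).tolist())
E
```

```text
pos [525.3  72.9 285.5] yaw 2.113 -> d mm [149.5  87.3 165.5] turn deg [  0.   0. -48.]
313
[[0.585, 0.125, 0.084], [0.474, 0.122, 0.056], [0.576, 0.121, 0.066], [0.568, 0.12, 0.075], [0.581, 0.12, 0.056], [0.468, 0.12, 0.057], [0.577, 0.12, 0.058], [0.598, 0.12, 0.075], [0.597, 0.119, 0.092], [0.594, 0.119, 0.086], [0.561, 0.119, 0.086], [0.588, 0.119, 0.104], [0.589, 0.119, 0.081], [0.598, 0.118, 0.08]]
```

Request:
arm_command(motion=[{"ax": 0, "ay": 0, "az": 0, "dx": 30, "dy": 17.5, "dz": 0, "fingers": 0.25}, {"ax": 0, "ay": 0, "az": 0, "dx": 30, "dy": 17.5, "dz": 0, "fingers": 0.25}, {"ax": 0, "ay": 0, "az": 0, "dx": 30, "dy": 17.5, "dz": 0, "fingers": 0.25}, {"ax": 0, "ay": 0, "az": 0, "dx": 30, "dy": 17.5, "dz": 0, "fingers": 0.25}, {"ax": 0, "ay": 0, "az": 0, "dx": 30, "dy": 17.5, "dz": 0, "fingers": 0.25}, {"ax": 0, "ay": 0, "az": -7, "dx": 0, "dy": 0, "dz": 20, "fingers": 0.25}, {"ax": 0, "ay": 0, "az": -7, "dx": 0, "dy": 0, "dz": 20, "fingers": 0.25}, {"ax": 0, "ay": 0, "az": -7, "dx": 0, "dy": 0, "dz": 20, "fingers": 0.25}, {"ax": 0, "ay": 0, "az": -7, "dx": 0, "dy": 0, "dz": 25, "fingers": 0.25}, {"ax": 0, "ay": 0, "az": -7, "dx": 0, "dy": 0, "dz": 25, "fingers": 0.25}, {"ax": 0, "ay": 0, "az": -7, "dx": 0, "dy": 0, "dz": 25, "fingers": 0.25}, {"ax": 0, "ay": 0, "az": -6, "dx": 0, "dy": 0, "dz": 30, "fingers": 0.25}])

```text
time: 4.8
tool_pos: [0.5234, 0.2469, 0.1205]
tcp_rot: [3.14, 0.002, 2.958]
ft_force: [0.6, 0.3, 0.4]
grip_width: 0.07
gripper_force: 0.0
```

```bash
python3 - <<'E'
from h import *
s,f=wrist(); cv2.imwrite("pics/w3.png",f["image"][:,:,::-1]); print(s["grip_width"],s["ft_force"])
for n in ("scene","side"): print(tub(cams.grab_frame(n)))
delta(telemetry.state(),.523,.246,.015,2.95)
E
```

```text
0.0700224780193335 [0.55484753 0.28036945 0.38766776]
(0.76, 1310, array([434.1, 250.4]), array([168.8, 108.8]), -0.299)
(0.84, 231, array([437.6, 247.1]), array([168.1,  97.3]), -0.192)
pos [523.5 246.9 121.9] yaw 2.95 -> d mm [  0.5  -1.1 106.9] turn deg [0.1 0.1 0. ]
```

View pics/w3.png

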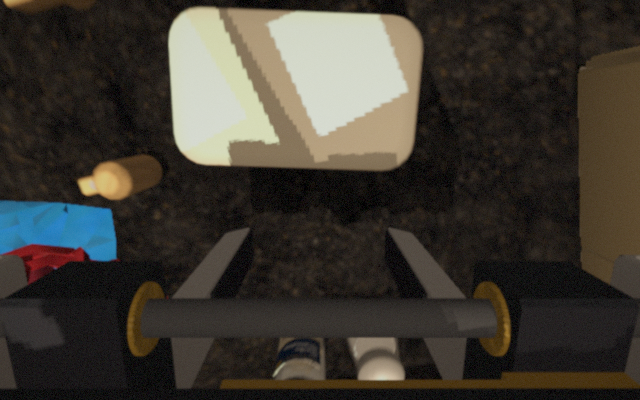

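The tub is fully visible at (170..423, 8..170), parallel to the hand and straight ahead. The ground between the fingers and the tub is free, so I'll descend.

Request:
arm_command(motion=[{"ax": 0, "ay": 0, "az": 0, "dx": 0, "dy": 0, "dz": 20, "fingers": 0.25}, {"ax": 0, "ay": 0, "az": 0, "dx": 0, "dy": 0, "dz": 25, "fingers": 0.25}, {"ax": 0, "ay": 0, "az": 0, "dx": 0, "dy": 0, "dz": 25, "fingers": 0.25}, {"ax": 0, "ay": 0, "az": 0, "dx": 0, "dy": 0, "dz": 20, "fingers": 0.25}, {"ax": 0, "ay": 0, "az": 0, "dx": 0, "dy": 0, "dz": 15, "fingers": 0.25}, {"ax": 0, "ay": 0, "az": 0, "dx": 0, "dy": 0, "dz": 0, "fingers": 0.25}])

```text
time: 5.55
tool_pos: [0.5217, 0.2464, 0.0146]
tcp_rot: [-3.141, -0.002, 2.951]
ft_force: [-0.9, -0.8, 0.3]
grip_width: 0.0701
gripper_force: 0.0
```

```bash
python3 - <<'E'
from h import *
s,f=wrist(); print(s["tool_pos"],s["ft_force"],tub(f))
delta(telemetry.state(),.454,.258,.015,np.pi+.055)
E
```

```text
[0.52173664 0.2464389  0.01459016] [-0.94511316 -0.81919917  0.27686358] (0.61, 83191, array([451. , 244.7]), array([173.9,  83.2]), -0.192)
pos [524.  247.2  17.3] yaw 2.952 -> d mm [70.8 -2.6  2.2] turn deg [  0.1   0.2 -14. ]
```

Request:
arm_command(motion=[{"ax": 0, "ay": 0, "az": 0, "dx": 8, "dy": 0, "dz": 0, "fingers": 0.25}, {"ax": 0, "ay": 0, "az": 0, "dx": 8, "dy": 0, "dz": 0, "fingers": 0.25}, {"ax": 0, "ay": 0, "az": 0, "dx": 4, "dy": 0, "dz": 0, "fingers": 0.25}, {"ax": 0, "ay": 0, "az": 0, "dx": 4, "dy": 0, "dz": 0, "fingers": 0.25}, {"ax": 0, "ay": 0, "az": -1.5, "dx": 4, "dy": 0, "dz": 0, "fingers": 0.25}, {"ax": 0, "ay": 0, "az": -1.5, "dx": 4, "dy": 0, "dz": 0, "fingers": 0.25}, {"ax": 0, "ay": 0, "az": -1.5, "dx": 4, "dy": 0, "dz": 0, "fingers": 0.25}, {"ax": 0, "ay": 0, "az": -1.5, "dx": 4, "dy": 0, "dz": 0, "fingers": 0.25}, {"ax": 0, "ay": 0, "az": -1.5, "dx": 4, "dy": 0, "dz": 0, "fingers": 0.25}, {"ax": 0, "ay": 0, "az": -1.5, "dx": 4, "dy": 0, "dz": 0, "fingers": 0.25}, {"ax": 0, "ay": 0, "az": -1.5, "dx": 4, "dy": 0, "dz": 0, "fingers": 0.25}, {"ax": 0, "ay": 0, "az": 0, "dx": 0, "dy": 0, "dz": 0, "fingers": 0.25}])

```text
time: 6.65
tool_pos: [0.4696, 0.2541, 0.0151]
tcp_rot: [-3.141, -0.002, 3.139]
ft_force: [1.2, -0.1, 0.7]
grip_width: 0.0704
gripper_force: 0.4
```

```bash
python3 - <<'E'
from h import *
s,f=wrist(); print(s["tool_pos"],s["ft_force"],tub(f))
print(tub(cams.grab_frame("scene")),tub(cams.grab_frame("side")))
delta(telemetry.state(),.454,.258,.015,np.pi+.055)
E
```

```text
[0.46958591 0.25405643 0.01508155] [ 1.17007967 -0.13746287  0.66551692] (0.92, 97819, array([409.5, 238.9]), array([172.6, 101.1]), -0.004)
(0.78, 1336, array([404.9, 240.8]), array([171.7, 102.2]), -0.025) (0.91, 307, array([403.2, 168.8]), array([101.9,  35.1]), -1.406)
pos [469.9 253.9  14.8] yaw 3.136 -> d mm [16.   4.1 -0.2] turn deg [-0.  -0.1 -3.5]
```

Request:
arm_command(motion=[{"ax": 0, "ay": 0, "az": -1, "dx": 4, "dy": 0, "dz": 0, "fingers": 0.25}, {"ax": 0, "ay": 0, "az": -1, "dx": 4, "dy": 0, "dz": 0, "fingers": 0.25}, {"ax": 0, "ay": 0, "az": -1, "dx": 4, "dy": 0, "dz": 0, "fingers": 0.25}, {"ax": 0, "ay": 0, "az": -0.5, "dx": 4, "dy": 0, "dz": 0, "fingers": 0.25}, {"ax": 0, "ay": 0, "az": 0, "dx": 0, "dy": 0, "dz": 0, "fingers": 0.25}, {"ax": 0, "ay": 0, "az": 0, "dx": 0, "dy": 0, "dz": 0, "fingers": 0.25}])

```text
time: 7.45
tool_pos: [0.4542, 0.2538, 0.0154]
tcp_rot: [-3.141, -0.001, -3.085]
ft_force: [0.7, 0.1, -1.1]
grip_width: 0.0705
gripper_force: 0.0
```

```bash
python3 - <<'E'
from h import *
s,f=wrist(); print(s["tool_pos"],s["ft_force"],tub(f))
print(tub(cams.grab_frame("scene")))
c=np.array([.403,.365]); delta(telemetry.state(),*c,.1,np.pi/2+.055)
E
```

```text
[0.45419617 0.25382583 0.01540944] [ 0.71567011  0.08662231 -1.08764123] (0.61, 97498, array([394.8, 235.3]), array([100.6, 173.1]), 0.054)
(0.65, 1279, array([389. , 238.9]), array([100.1, 167.3]), 0.029)
pos [454.9 253.9  15.4] yaw -3.086 -> d mm [ 45.6 113.8 -84.6] turn deg [-0.  -0.  90.1]
```

Request:
arm_command(motion=[{"ax": 0, "ay": 0, "az": 0, "dx": -12, "dy": 0, "dz": 0, "fingers": 0.25}, {"ax": 0, "ay": 0, "az": 0, "dx": -12, "dy": 0, "dz": 0, "fingers": 0.25}, {"ax": 0, "ay": 0, "az": 0, "dx": 0, "dy": 0, "dz": -38, "fingers": 0.25}, {"ax": 0, "ay": 0, "az": 0, "dx": 0, "dy": 0, "dz": -38, "fingers": 0.25}, {"ax": 0, "ay": 0, "az": 0, "dx": 0, "dy": 0, "dz": -38, "fingers": 0.5}, {"ax": 0, "ay": 0, "az": 0, "dx": 21.5, "dy": 26, "dz": 0, "fingers": 0.5}, {"ax": 0, "ay": 0, "az": 0, "dx": 21.5, "dy": 26, "dz": 0, "fingers": 0.5}, {"ax": 0, "ay": 0, "az": 0, "dx": 21.5, "dy": 26, "dz": 0, "fingers": 0.5}, {"ax": 0, "ay": 0, "az": 0, "dx": 21.5, "dy": 26, "dz": 0, "fingers": 0.5}, {"ax": 0, "ay": 0, "az": 7, "dx": 0, "dy": 0, "dz": 0, "fingers": 0.5}, {"ax": 0, "ay": 0, "az": 7, "dx": 0, "dy": 0, "dz": 0, "fingers": 0.5}, {"ax": 0, "ay": 0, "az": 7, "dx": 0, "dy": 0, "dz": 0, "fingers": 0.5}])

```text
time: 8.65
tool_pos: [0.3864, 0.3549, 0.1294]
tcp_rot: [-3.141, -0.0, 2.827]
ft_force: [-0.6, 0.4, -0.1]
grip_width: 0.047
gripper_force: 0.0
```

Request:
arm_command(motion=[{"ax": 0, "ay": 0, "az": 7, "dx": 0, "dy": 0, "dz": 0, "fingers": 0.5}, {"ax": 0, "ay": 0, "az": 7, "dx": 0, "dy": 0, "dz": 0, "fingers": 0.5}, {"ax": 0, "ay": 0, "az": 7, "dx": 0, "dy": 0, "dz": 0, "fingers": 0.5}, {"ax": 0, "ay": 0, "az": 7, "dx": 0, "dy": 0, "dz": 0, "fingers": 0.5}, {"ax": 0, "ay": 0, "az": 7, "dx": 0, "dy": 0, "dz": 0, "fingers": 0.5}, {"ax": 0, "ay": 0, "az": 7, "dx": 0, "dy": 0, "dz": 0, "fingers": 0.5}, {"ax": 0, "ay": 0, "az": 7, "dx": 0, "dy": 0, "dz": 0, "fingers": 0.5}, {"ax": 0, "ay": 0, "az": 7, "dx": 0, "dy": 0, "dz": 0, "fingers": 0.5}, {"ax": 0, "ay": 0, "az": 7, "dx": 0, "dy": 0, "dz": 0, "fingers": 0.5}, {"ax": 0, "ay": 0, "az": 6, "dx": 0, "dy": 0, "dz": 0, "fingers": 0.5}, {"ax": 0, "ay": 0, "az": 0, "dx": 0, "dy": 0, "dz": 0, "fingers": 0.5}])

```text
time: 9.57
tool_pos: [0.3872, 0.3542, 0.1294]
tcp_rot: [-3.141, 0.0, 1.625]
ft_force: [0.1, 0.3, -0.6]
grip_width: 0.0467
gripper_force: 0.0
```

```bash
cat > view.py <<'E'
from h import *
import sys
f=cams.grab_frame("scene"); print(tub(f)); cv2.imwrite(sys.argv[1],cv2.resize(f["image"][150:300,230:450,::-1],None,fx=3,fy=3,interpolation=2))
f=cams.grab_frame("side"); print(tub(f))
s=telemetry.state(); print(s["time"],s["ft_force"],s["grip_width"])
t=np.array([.401,.105])+np.array([[np.cos(.055),-np.sin(.055)],[np.sin(.055),np.cos(.055)]])@[float(sys.argv[2]),float(sys.argv[3])]
delta(s,*t,.015,np.pi/2+.055)
E
python3 view.py pics/v1.png 0 .25
```

```text
(0.8, 667, array([388.1, 235.7]), array([ 99.5, 172.2]), 0.011)
None
9.7667 [0.3243173  0.04093662 0.0710487 ] 0.04688748079191279
pos [387.2 354.3 129.4] yaw 1.629 -> d mm [3.000e-01 1.000e-01 1.144e+02] turn deg [-0.   0.   0.2]
```

View pics/v1.png

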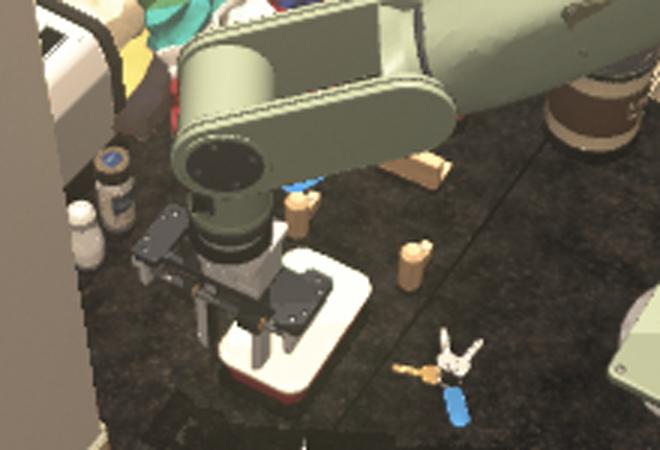

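The tub lies squarely in line with the posts (top crop: tub (295,330), posts (297,215) and (412,265)), and the hand is behind its rear end. I'll descend and begin the push.

Request:
arm_command(motion=[{"ax": 0, "ay": 0, "az": 0, "dx": 0, "dy": 0, "dz": 25, "fingers": 0.5}, {"ax": 0, "ay": 0, "az": 0, "dx": 0, "dy": 0, "dz": 25, "fingers": 0.5}, {"ax": 0, "ay": 0, "az": 0, "dx": 0, "dy": 0, "dz": 25, "fingers": 0.5}, {"ax": 0, "ay": 0, "az": 0, "dx": 0, "dy": 0, "dz": 25, "fingers": 0.5}, {"ax": 0, "ay": 0, "az": 0, "dx": 0, "dy": 0, "dz": 14, "fingers": 0.5}, {"ax": 0, "ay": 0, "az": 0, "dx": -6, "dy": 0, "dz": 0, "fingers": 0.5}, {"ax": 0, "ay": 0, "az": 0, "dx": -6, "dy": 0, "dz": 0, "fingers": 0.5}, {"ax": 0, "ay": 0, "az": 0, "dx": -4, "dy": 0, "dz": 0, "fingers": 0.5}, {"ax": 0, "ay": 0, "az": 0, "dx": -4, "dy": 0, "dz": 0, "fingers": 0.5}, {"ax": 0, "ay": 0, "az": 0, "dx": -4, "dy": 0, "dz": 0, "fingers": 0.5}, {"ax": 0, "ay": 0, "az": 0, "dx": -4, "dy": 0, "dz": 0, "fingers": 0.5}, {"ax": 0, "ay": 0, "az": 0, "dx": -4, "dy": 0, "dz": 0, "fingers": 0.5}])

```text
time: 10.77
tool_pos: [0.3904, 0.3232, 0.0168]
tcp_rot: [3.139, -0.003, 1.626]
ft_force: [0.3, 2.9, 2.2]
grip_width: 0.0473
gripper_force: 1.5
```

```bash
python3 view.py pics/v2.png 0 .17
```

```text
(0.6, 408, array([385.3, 230.1]), array([ 91.2, 172.3]), 0.098)
(0.62, 234, array([391.6, 154.3]), array([96.8, 28.8]), -1.367)
10.9667 [0.2191933  2.007198   0.00338033] 0.04664828957632949
pos [389.5 322.4  15.9] yaw 1.627 -> d mm [-47.7  -0.5   0.8] turn deg [ 0.1 -0.   0.1]
```

Request:
arm_command(motion=[{"ax": 0, "ay": 0, "az": 0, "dx": -4, "dy": 0, "dz": 0, "fingers": 0.5}, {"ax": 0, "ay": 0, "az": 0, "dx": -4, "dy": 0, "dz": 0, "fingers": 0.5}, {"ax": 0, "ay": 0, "az": 0, "dx": -4, "dy": 0, "dz": 0, "fingers": 0.5}, {"ax": 0, "ay": 0, "az": 0, "dx": -4, "dy": 0, "dz": 0, "fingers": 0.5}, {"ax": 0, "ay": 0, "az": 0, "dx": 0, "dy": 0, "dz": 0, "fingers": 0.5}])

```text
time: 11.38
tool_pos: [0.3899, 0.3055, 0.0154]
tcp_rot: [-3.141, 0.001, 1.626]
ft_force: [1.2, 1.4, 0.9]
grip_width: 0.047
gripper_force: 0.7
```

```bash
python3 view.py pics/v3.png 0 .15
```

```text
(0.89, 391, array([378.9, 210.1]), array([ 90.2, 173.3]), 0.179)
(0.97, 442, array([392.6, 145.5]), array([102.9,  48.8]), -1.38)
11.5833 [0.10832274 0.63260521 0.23630439] 0.047185028650271126
pos [389.4 305.6  15. ] yaw 1.627 -> d mm [-51.    0.5   0.1] turn deg [-0.1  0.1  0.1]
```

View pics/v3.png

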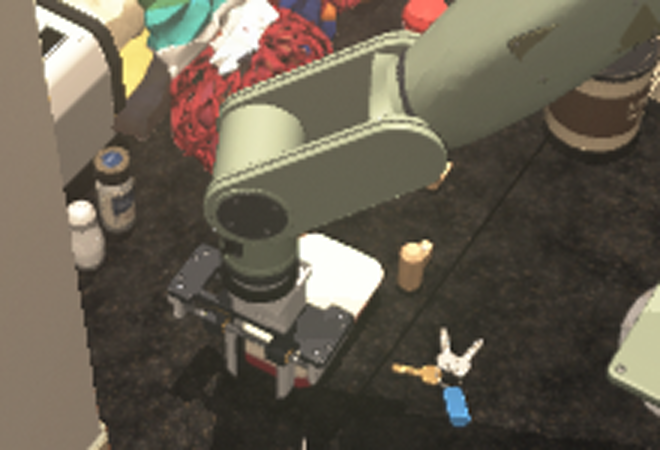

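```bash
cat > edge.py <<'E'
from h import *
for n in ("scene","side"):
    f=cams.grab_frame(n); r=nets.trace(f,"tub")
    if not r: continue
    p=pts(f,r[0]["pixels"]); p=p[(p[:,2]>.038)&(p[:,2]<.052)]*1000
    print(n,len(p))
    for ax in (0,1):
        o=1-ax; b=np.arange(np.floor(p[:,o].min()/12)*12,p[:,o].max(),12)
        print("min/max","xy"[ax],"by","yx"[ax],[(int(k),int(q[:,ax].min()),int(q[:,ax].max())) for k in b for q in [p[(p[:,o]>=k)&(p[:,o]<k+12)]] if len(q)>2])
E
python3 edge.py
```

```text
scene 533
min/max x by y [(120, 354, 436), (132, 344, 444), (144, 342, 442), (156, 342, 432), (168, 342, 410), (180, 339, 408), (192, 340, 402), (204, 373, 393), (264, 400, 427), (276, 344, 425), (288, 342, 416)]
min/max y by x [(336, 136, 292), (348, 125, 292), (360, 126, 199), (372, 124, 296), (384, 125, 293), (396, 126, 298), (408, 124, 297), (420, 123, 277), (432, 129, 161)]
side 502
min/max x by y [(120, 347, 436), (132, 340, 442), (144, 340, 448), (156, 341, 447), (168, 384, 442)]
min/max y by x [(336, 131, 163), (348, 126, 164), (360, 123, 167), (372, 123, 167), (384, 126, 170), (396, 126, 173), (408, 126, 174), (420, 126, 177), (432, 129, 177), (444, 145, 167)]
```

Within the scene, the tub's front edge is at y ≈ 0.125 and centred at x ≈ 0.394, about 4 mm towards -x from the bay axis. I'll push with a slight +x drift.

Request:
arm_command(motion=[{"ax": 0, "ay": 0, "az": 0, "dx": -3, "dy": 0.6, "dz": 0, "fingers": 0.5}, {"ax": 0, "ay": 0, "az": 0, "dx": -3, "dy": 0.6, "dz": 0, "fingers": 0.5}, {"ax": 0, "ay": 0, "az": 0, "dx": -3, "dy": 0.6, "dz": 0, "fingers": 0.5}, {"ax": 0, "ay": 0, "az": 0, "dx": -3, "dy": 0.6, "dz": 0, "fingers": 0.5}, {"ax": 0, "ay": 0, "az": 0, "dx": -3, "dy": 0.6, "dz": 0, "fingers": 0.5}, {"ax": 0, "ay": 0, "az": 0, "dx": -3, "dy": 0.6, "dz": 0, "fingers": 0.5}, {"ax": 0, "ay": 0, "az": 0, "dx": -3, "dy": 0.6, "dz": 0, "fingers": 0.5}, {"ax": 0, "ay": 0, "az": 0, "dx": -3, "dy": 0.6, "dz": 0, "fingers": 0.5}])

```text
time: 12.45
tool_pos: [0.3961, 0.2823, 0.0154]
tcp_rot: [-3.142, 0.0, 1.627]
ft_force: [0.7, -0.1, -1.1]
grip_width: 0.047
gripper_force: 0.6
```

```bash
python3 edge.py; python3 view.py pics/v4.png 0 .1
```

```text
scene 37
min/max x by y [(252, 629, 638), (264, 627, 633), (276, 625, 651), (288, 638, 648)]
min/max y by x [(624, 256, 284), (636, 252, 290)]
side 800
min/max x by y [(96, 354, 438), (108, 326, 452), (120, 346, 451), (132, 345, 452), (144, 343, 450), (156, 344, 455), (168, 368, 455)]
min/max y by x [(336, 118, 166), (348, 103, 166), (360, 100, 169), (372, 100, 170), (384, 100, 173), (396, 100, 175), (408, 103, 176), (420, 103, 179), (432, 103, 180), (444, 111, 178)]
(0.72, 355, array([388.9, 186.4]), array([ 86.8, 171.6]), 0.16)
(0.73, 712, array([396.6, 138.9]), array([104.2,  71.5]), -1.499)
12.85 [-0.28626794  0.23633252 -0.34679233] 0.046894658195567596
pos [396.2 282.7  15.5] yaw 1.627 -> d mm [-77.7  -5.    0.6] turn deg [0.  0.  0.1]
```

The tub has entered between the posts, centred and with low force. I'll continue the push.

Request:
arm_command(motion=[{"ax": 0, "ay": 0, "az": 0, "dx": -4, "dy": 0, "dz": 0, "fingers": 0.5}, {"ax": 0, "ay": 0, "az": 0, "dx": -4, "dy": 0, "dz": 0, "fingers": 0.5}, {"ax": 0, "ay": 0, "az": 0, "dx": -4, "dy": 0, "dz": 0, "fingers": 0.5}, {"ax": 0, "ay": 0, "az": 0, "dx": -4, "dy": 0, "dz": 0, "fingers": 0.5}, {"ax": 0, "ay": 0, "az": 0, "dx": -4, "dy": 0, "dz": 0, "fingers": 0.5}, {"ax": 0, "ay": 0, "az": 0, "dx": -4, "dy": 0, "dz": 0, "fingers": 0.5}, {"ax": 0, "ay": 0, "az": 0, "dx": -4, "dy": 0, "dz": 0, "fingers": 0.5}, {"ax": 0, "ay": 0, "az": 0, "dx": -4, "dy": 0, "dz": 0, "fingers": 0.5}, {"ax": 0, "ay": 0, "az": 0, "dx": -4, "dy": 0, "dz": 0, "fingers": 0.5}, {"ax": 0, "ay": 0, "az": 0, "dx": -4, "dy": 0, "dz": 0, "fingers": 0.5}])

```text
time: 13.68
tool_pos: [0.3984, 0.2424, 0.0155]
tcp_rot: [3.141, -0.0, 1.627]
ft_force: [0.6, 1.9, 0.7]
grip_width: 0.0471
gripper_force: 1.1
```

```bash
python3 edge.py; python3 view.py pics/v5.png 0 .052
```

```text
scene 473
min/max x by y [(48, 386, 434), (60, 356, 439), (72, 349, 451), (84, 351, 444), (96, 350, 419), (108, 350, 417), (120, 348, 412), (132, 381, 407), (192, 422, 434), (204, 410, 436), (216, 353, 427), (228, 358, 423)]
min/max y by x [(348, 70, 235), (360, 60, 229), (372, 60, 141), (384, 57, 232), (396, 60, 236), (408, 61, 234), (420, 62, 236), (432, 58, 209), (444, 72, 86)]
side 1226
min/max x by y [(60, 352, 443), (72, 351, 448), (84, 349, 452), (96, 352, 448), (108, 346, 451), (120, 347, 450), (132, 345, 454), (144, 347, 453), (156, 346, 452), (168, 347, 455), (180, 439, 447)]
min/max y by x [(336, 115, 171), (348, 65, 171), (360, 62, 172), (372, 59, 175), (384, 61, 175), (396, 61, 176), (408, 63, 176), (420, 63, 179), (432, 65, 180), (444, 73, 180)]
(0.65, 334, array([389. , 147.3]), array([ 88.2, 170.9]), 0.146)
(0.59, 1164, array([401.6, 120.8]), array([109.2, 114. ]), 0.087)
14.0833 [-0.05540225  0.13821899 -0.66337822] 0.04711279140224242
pos [398.1 242.6  15.3] yaw 1.627 -> d mm [-85.6  -4.7   0.3] turn deg [-0.   0.   0.1]
```

Request:
arm_command(motion=[{"ax": 0, "ay": 0, "az": 0, "dx": -4, "dy": 0, "dz": 0, "fingers": 0.5}, {"ax": 0, "ay": 0, "az": 0, "dx": -4, "dy": 0, "dz": 0, "fingers": 0.5}, {"ax": 0, "ay": 0, "az": 0, "dx": -4, "dy": 0, "dz": 0, "fingers": 0.5}, {"ax": 0, "ay": 0, "az": 0, "dx": -4, "dy": 0, "dz": 0, "fingers": 0.5}, {"ax": 0, "ay": 0, "az": 0, "dx": -4, "dy": 0, "dz": 0, "fingers": 0.5}, {"ax": 0, "ay": 0, "az": 0, "dx": -4, "dy": 0, "dz": 0, "fingers": 0.5}, {"ax": 0, "ay": 0, "az": 0, "dx": -4, "dy": 0, "dz": 0, "fingers": 0.5}, {"ax": 0, "ay": 0, "az": 0, "dx": -4, "dy": 0, "dz": 0, "fingers": 0.5}, {"ax": 0, "ay": 0, "az": 0, "dx": -4, "dy": 0, "dz": 0, "fingers": 0.5}, {"ax": 0, "ay": 0, "az": 0, "dx": -4, "dy": 0, "dz": 0, "fingers": 0.5}])

```text
time: 14.92
tool_pos: [0.4005, 0.2024, 0.0154]
tcp_rot: [-3.141, 0.0, 1.627]
ft_force: [1.1, 1.5, -1.0]
grip_width: 0.0468
gripper_force: 0.7
```

Request:
arm_command(motion=[{"ax": 0, "ay": 0, "az": 0, "dx": -4, "dy": 0, "dz": 0, "fingers": 0.5}, {"ax": 0, "ay": 0, "az": 0, "dx": -4, "dy": 0, "dz": 0, "fingers": 0.5}, {"ax": 0, "ay": 0, "az": 0, "dx": -4, "dy": 0, "dz": 0, "fingers": 0.5}, {"ax": 0, "ay": 0, "az": 0, "dx": -4, "dy": 0, "dz": 0, "fingers": 0.5}, {"ax": 0, "ay": 0, "az": 0, "dx": -4, "dy": 0, "dz": 0, "fingers": 0.5}, {"ax": 0, "ay": 0, "az": 0, "dx": -4, "dy": 0, "dz": 0, "fingers": 0.5}, {"ax": 0, "ay": 0, "az": 0, "dx": -4, "dy": 0, "dz": 0, "fingers": 0.5}, {"ax": 0, "ay": 0, "az": 0, "dx": -2, "dy": 0, "dz": 0, "fingers": 0.5}, {"ax": 0, "ay": 0, "az": 0, "dx": -2, "dy": 0, "dz": 0, "fingers": 0.5}])

```text
time: 15.67
tool_pos: [0.4024, 0.1706, 0.0155]
tcp_rot: [3.142, -0.0, 1.627]
ft_force: [-0.1, 1.5, -0.9]
grip_width: 0.0471
gripper_force: 0.7
```

```bash
python3 edge.py; python3 view.py pics/v6.png 0 .052
```

```text
scene 389
min/max x by y [(-24, 378, 414), (-12, 363, 445), (0, 357, 445), (12, 353, 429), (24, 353, 421), (36, 354, 419), (48, 362, 409), (60, 389, 400), (120, 422, 436), (132, 359, 435), (144, 353, 432), (156, 361, 428)]
min/max y by x [(348, 7, 153), (360, -7, 159), (372, -14, 143), (384, -13, 162), (396, -14, 162), (408, -14, 163), (420, -9, 166), (432, -11, 150)]
side 1724
min/max x by y [(-12, 361, 453), (0, 353, 455), (12, 351, 455), (24, 352, 459), (36, 352, 456), (48, 348, 460), (60, 350, 462), (72, 350, 456), (84, 350, 454), (96, 352, 454), (108, 347, 457), (120, 346, 455), (132, 349, 459), (144, 349, 397), (156, 358, 390)]
min/max y by x [(348, 1, 156), (360, -9, 159), (372, -10, 159), (384, -11, 160), (396, -9, 149), (408, -10, 137), (420, -8, 137), (432, -8, 137), (444, -6, 137), (456, 27, 138)]
(0.8, 332, array([399.3,  77.3]), array([ 87.8, 170.4]), 0.022)
(0.79, 1578, array([401.4,  75.2]), array([105.2, 165.7]), 0.034)
16.0667 [-0.37369759  0.12767379  0.29430584] 0.04717520617506119
pos [402.4 170.9  15.5] yaw 1.627 -> d mm [-13.7  -5.1   0.5] turn deg [0.  0.  0.1]
```

Request:
arm_command(motion=[{"ax": 0, "ay": 0, "az": 0, "dx": -1.5, "dy": 0, "dz": 0, "fingers": 0.5}, {"ax": 0, "ay": 0, "az": 0, "dx": -1.5, "dy": 0, "dz": 0, "fingers": 0.5}, {"ax": 0, "ay": 0, "az": 0, "dx": -1.5, "dy": 0, "dz": 0, "fingers": 0.5}, {"ax": 0, "ay": 0, "az": 0, "dx": -1.5, "dy": 0, "dz": 0, "fingers": 0.5}, {"ax": 0, "ay": 0, "az": 0, "dx": -1.5, "dy": 0, "dz": 0, "fingers": 0.5}, {"ax": 0, "ay": 0, "az": 0, "dx": -1.5, "dy": 0, "dz": 0, "fingers": 0.5}, {"ax": 0, "ay": 0, "az": 0, "dx": -1, "dy": 0, "dz": 0, "fingers": 0.5}])

```text
time: 16.65
tool_pos: [0.403, 0.1608, 0.0155]
tcp_rot: [3.141, -0.0, 1.627]
ft_force: [-0.2, 2.1, 0.7]
grip_width: 0.0469
gripper_force: 1.0
```

Request:
arm_command(motion=[{"ax": 0, "ay": 0, "az": 0, "dx": -0.7, "dy": 0, "dz": 0, "fingers": 0.5}, {"ax": 0, "ay": 0, "az": 0, "dx": -0.7, "dy": 0, "dz": 0, "fingers": 0.5}])

```text
time: 16.82
tool_pos: [0.403, 0.1594, 0.0155]
tcp_rot: [3.141, -0.0, 1.627]
ft_force: [-0.6, 2.0, 0.1]
grip_width: 0.0468
gripper_force: 1.0
```

Request:
arm_command(motion=[{"ax": 0, "ay": 0, "az": 0, "dx": -0.7, "dy": 0, "dz": 0, "fingers": 0.5}, {"ax": 0, "ay": 0, "az": 0, "dx": -0.7, "dy": 0, "dz": 0, "fingers": 0.5}])

```text
time: 16.98
tool_pos: [0.4031, 0.1581, 0.0155]
tcp_rot: [3.142, -0.0, 1.627]
ft_force: [0.4, 2.7, -0.5]
grip_width: 0.0469
gripper_force: 1.0
```

Continue in tiny steps until the force rises.

Request:
arm_command(motion=[{"ax": 0, "ay": 0, "az": 0, "dx": -0.7, "dy": 0, "dz": 0, "fingers": 0.5}, {"ax": 0, "ay": 0, "az": 0, "dx": -0.7, "dy": 0, "dz": 0, "fingers": 0.5}])

```text
time: 17.15
tool_pos: [0.4032, 0.1567, 0.0155]
tcp_rot: [3.142, -0.0, 1.627]
ft_force: [-0.3, 2.4, 0.3]
grip_width: 0.0472
gripper_force: 1.0
```

```bash
python3 edge.py; python3 view.py pics/v7.png 0 .052
```

```text
scene 409
min/max x by y [(-36, 374, 436), (-24, 358, 449), (-12, 357, 446), (0, 356, 423), (12, 353, 422), (24, 352, 418), (36, 377, 410), (108, 421, 438), (120, 359, 432), (132, 354, 433), (144, 358, 428)]
min/max y by x [(348, -13, 145), (360, -20, 147), (372, -28, 134), (384, -29, 148), (396, -29, 150), (408, -29, 151), (420, -27, 155), (432, -26, 136), (444, -17, -4)]
side 1678
min/max x by y [(-24, 361, 456), (-12, 357, 457), (0, 353, 456), (12, 350, 457), (24, 353, 462), (36, 352, 458), (48, 351, 457), (60, 351, 458), (72, 350, 459), (84, 352, 455), (96, 355, 455), (108, 349, 456), (120, 347, 442), (132, 350, 394), (144, 361, 397)]
min/max y by x [(348, -6, 141), (360, -19, 146), (372, -20, 147), (384, -21, 147), (396, -22, 144), (408, -23, 121), (420, -21, 121), (432, -22, 121), (444, -17, 119), (456, -15, 116)]
(0.88, 291, array([394.4,  61.9]), array([ 84.4, 175.5]), 0.13)
(0.77, 1541, array([402.8,  61.7]), array([104.3, 166.3]), 0.024)
17.55 [0.65672661 0.64086615 0.01586517] 0.04717246168420244
pos [403.1 156.6  15.4] yaw 1.627 -> d mm [ 0.6 -5.   0.4] turn deg [-0.   0.   0.1]
```

Request:
arm_command(motion=[{"ax": 0, "ay": 0, "az": 0, "dx": -0.7, "dy": 0, "dz": 0, "fingers": 0.5}, {"ax": 0, "ay": 0, "az": 0, "dx": -0.7, "dy": 0, "dz": 0, "fingers": 0.5}])

```text
time: 17.72
tool_pos: [0.4032, 0.1554, 0.0154]
tcp_rot: [-3.142, -0.0, 1.627]
ft_force: [-0.5, 2.0, 0.9]
grip_width: 0.0471
gripper_force: 1.1
```

Request:
arm_command(motion=[{"ax": 0, "ay": 0, "az": 0, "dx": -0.6, "dy": 0, "dz": 0, "fingers": 0.5}, {"ax": 0, "ay": 0, "az": 0, "dx": -0.6, "dy": 0, "dz": 0, "fingers": 0.5}])

```text
time: 17.88
tool_pos: [0.4033, 0.1546, 0.0155]
tcp_rot: [3.141, -0.001, 1.626]
ft_force: [-0.0, 5.3, -0.1]
grip_width: 0.0469
gripper_force: 2.7
```

Request:
arm_command(motion=[{"ax": 0, "ay": 0, "az": 0, "dx": -0.4, "dy": 0, "dz": 0, "fingers": 0.5}, {"ax": 0, "ay": 0, "az": 0, "dx": 0, "dy": 0, "dz": 0, "fingers": 0.5}])

```text
time: 18.05
tool_pos: [0.4033, 0.1545, 0.0155]
tcp_rot: [3.141, -0.002, 1.626]
ft_force: [-0.1, 5.5, 0.4]
grip_width: 0.0467
gripper_force: 2.9
```

The force has risen to 5.5 N with no further motion, so the tub is resting against the stop. I'll draw the hand away.

Request:
arm_command(motion=[{"ax": 0, "ay": 0, "az": 0, "dx": 2, "dy": 0, "dz": 0, "fingers": 0.5}, {"ax": 0, "ay": 0, "az": 0, "dx": 8, "dy": 0, "dz": 0, "fingers": 0.5}, {"ax": 0, "ay": 0, "az": 0, "dx": 20, "dy": 0, "dz": 0, "fingers": 0.5}, {"ax": 0, "ay": 0, "az": 0, "dx": 30, "dy": 0, "dz": 0, "fingers": 0.5}, {"ax": 0, "ay": 0, "az": 0, "dx": 30, "dy": 0, "dz": 0, "fingers": 0.5}, {"ax": 0, "ay": 0, "az": 0, "dx": 30, "dy": 0, "dz": -20, "fingers": 0.5}, {"ax": 0, "ay": 0, "az": 0, "dx": 30, "dy": 0, "dz": -30, "fingers": 0.5}, {"ax": 0, "ay": 0, "az": 0, "dx": 10, "dy": 0, "dz": -30, "fingers": 0.5}, {"ax": 0, "ay": 0, "az": 0, "dx": 0, "dy": 0, "dz": -30, "fingers": 0.5}, {"ax": 0, "ay": 0, "az": 0, "dx": 0, "dy": 0, "dz": 0, "fingers": 0.5}])

```text
time: 18.88
tool_pos: [0.3985, 0.3163, 0.1313]
tcp_rot: [3.13, -0.004, 1.629]
ft_force: [0.7, 1.1, 1.4]
grip_width: 0.0469
gripper_force: 0.0
```

```bash
python3 view.py pics/v8.png 0 .052; python3 edge.py | grep -A1 -E "scene|side"
```

```text
(0.82, 973, array([403. ,  62.1]), array([ 99.6, 171. ]), 0.027)
(0.75, 1642, array([402.5,  61.1]), array([105.9, 165.7]), 0.077)
19.0833 [ 0.56448083  0.51879398 -0.82262544] 0.046750889166549625
pos [393.3 312.1 123.5] yaw 1.627 -> d mm [-155.    -3.5  108.8] turn deg [-0.1  0.1  0.1]
scene 1105
min/max x by y [(-36, 379, 444), (-24, 358, 451), (-12, 355, 458), (0, 353, 458), (12, 353, 459), (24, 355, 457), (36, 356, 459), (48, 353, 457), (60, 353, 458), (72, 351, 454), (84, 351, 455), (96, 351, 454), (108, 350, 458), (120, 351, 455), (132, 353, 450)]
--
side 1796
min/max x by y [(-36, 377, 427), (-24, 358, 452), (-12, 352, 457), (0, 352, 457), (12, 353, 456), (24, 351, 460), (36, 350, 457), (48, 351, 458), (60, 349, 458), (72, 349, 457), (84, 348, 453), (96, 353, 453), (108, 330, 456), (120, 349, 453), (132, 353, 450), (144, 367, 435)]
```

View pics/v8.png

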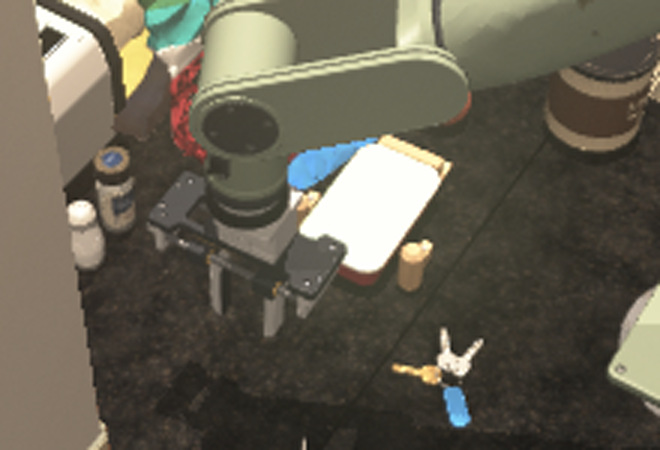

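The tub rests between the posts, with its front against the stop at (415,155). It is centred at (0.403, 0.062), which matches the home pose, and the hand is clear. Handing in.

```bash
python3 -c "
from bench import order; print(order.hand_in())"
```

```text
the job is handed in; nothing more can be done
None
```

The tub is parked flat between the posts, with its front end against the stop block (about 5 N measured on contact). The hand is drawn clear and the job is handed in; no verdict came back.

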